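# Unsnap the two paddle-grip sensor modules and stow them in the drawer

## Robot

A 6-joint arm with a two-finger parallel gripper is mounted at the origin on the work surface. World frame = base frame: x ahead of the robot, y to its left, z up, the work surface at z = 0. Lengths are in mm, angles in rad, forces in N, time in s.
With the tool pointing down it reaches from about 275 to 775 mm from the base axis. Payload 14.6 kg.
Tool frame: the origin (TCP) lies midway between the tips of the shut fingers; the grasp point (between the pads) lies ctrl.tcp_to_grasp behind it (ctrl.tcp_to_grasp is the distance from the TCP to the grasp point, in mm); y points along the fingers, x is the direction in which the jaws open and shut, and the axes are right-handed (so a half turn about y gives the same grasp; the last joint's range is limited). The gripper opens to 85 mm and grips with 20 to 120 N. Pads are 22 mm wide; open, the fingers measure 114 mm over their backs; the gripper's body (76 mm by 85 mm) begins 54 mm behind the grasp point. The pads swing forward as they close: fully open they stand 13 mm farther back than shut.
Start: joints at [-1.468, 0.263, -0.048, 1.259, 0, 1.415], TCP at [133.844, -507.655, 231.278] pointing down, gripper open.
Joint ranges: [-2.65, 2.65], [-0.89, 1.7], [-1.18, 1.37], [-2.13, 2.11], [-1.35, 1.29], [-3.14, 3.14]. Speed limits (rad/s): [1.89, 1.89, 2.57, 2.79, 3.14, 3.14].

## Interface

Orientations are given as a unit quaternion [w, x, y, z].
In Python, from plant import ctrl gives the robot as it stands.
- The arm moves only by the tool move_arm, never from a script. Its argument "targets" is a list of rows, each a list of 6 numbers: the shift along the tool's x, y, z scaled (see below), then the turn, a rotation vector about the tool's x, y, z scaled (see below). In form: [[tx, ty, tz, rx, ry, rz], ...]. A call has 1 to 5 rows; each row shifts and turns the commanded pose from where the row before left it, along the tool's axes as they then stand; what a row does not reach is not made up. The controller multiplies each number of a shift by 30 mm and each number of a turn by 1.5 rad. A row lasts 1/12 s, in which the tool goes at most 41.7 mm and 7.16 degrees, less where a joint would pass 70% of its speed; a pose out of reach is approached as far as the arm can. A call with a number of a shift or a turn outside -1 to 1 is refused whole. A call with a gripper value outside its range is refused whole. "claw" is the closure, from 0 (fully open) to 1 (shut), set as the call begins (left out, the last holds). The fingers move at their own pace and stop on an object; "squeeze" is the grip in N (left out, the last holds). Time passes only in rows, so rows that do not move let the fingers close. It gives the time, the measured TCP pose, the force and the opening at its end, in the units of the state.
- ctrl.sense(): the state, without advancing time (a new reading comes with each control period).
- ctrl.capture(name): name is "scene" or "top" or "wrist"; returns a dict with "image" (480x640x3 uint8, blue, green, red), "mtx" (3x3 intrinsics, pixels), "view" (4x4, takes a point from world to camera coordinates). Camera axes: x right, y up, looking along -z (the intrinsics and any distortion apply to the point x, -y, -z); pixel columns grow to the right and rows downward; lengths in mm; the calibration is good to about 2 mm. A picture is of the moment at which its call begins. There is no depth.
- ctrl.sign_off(): hands the job in, once; it reports no verdict.
Trained networks look in a picture, given as the dict that the camera call returned (one of the last four; its "shot" number tells which), for a name from the list of things; names that differ only in an ending like _2 or _b are one class to them, and where a whole thing is asked for, a point or a joint stands for the part that bears it (a point fixed in the world has none). Each returns a list of dicts, best first, with "confidence" (0 to 1); they miss things now and then, are a little off and sometimes report something else, mostly with a low value. They report only what shows in the picture. A call takes as long as a camera call. They do not tell look-alikes from the thing itself.
- ctrl.search_frame(picture, target): "xyz" ([x, y, z] in mm, in world coordinates, good to about 4 mm: the middle of the surface that is visible of it).
The state is a dict: "time_s": time; "joint_positions": joint angles; "joint_vel": joint speeds; "effort": joint torques, N m; "tool_pos": TCP position; "tool_rot": TCP orientation; "force": force on the tool from outside, world axes, zero at the start; "torque": the same for the moment, N m; "opening": opening from 0.0 (shut) to 1.0 (fully open).
Only numpy, scipy, OpenCV 4.12 (cv2) and the standard library are available. Lean on these libraries where they do the work, as an engineer would, in place of code of your own. Each camera call takes 0.05 s, during which the arm holds its last target.

## Task

The practical is over: pull the two sensor modules with flat paddle grips up out of their snap sockets in the white dock, stand each upright on the floor of the open drawer, then push the drawer fully shut so that both are still standing inside. Leave the round-headed module snapped in the dock, and do not disturb the glassware and other things on the bench.

Things in the scene. Friction and masses are not known exactly. Their poses are not given: they have to be found in the camera images.
- dock_top (a point): white plastic dock fixed to the bench, 104 (x) x 236 (y) x 34 mm high; this point: centre of its top face. Three sockets in a row along its y, 70 mm apart, hold two paddle-grip modules and a round-head one in any order. Sprung detents grip each spigot: a straight upward pull of 6 to 14 N frees it within 15 mm of travel; it is wholly clear after 25 mm
- paddle_a_grip (a point): grey plastic module to pull out, 76 mm tall, 90 g. This point: centre of its flat upright paddle grip, 56 mm above its underside; z up. Paddle 14 mm thick (x), 34 mm wide (y), 40 mm high. Under it a flange 52 (x) x 44 (y) x 14 mm high rests on the dock; under that a spigot 36 x 32 x 22 mm hangs in the socket. Once out it stands on the spigot's flat underside, 24 (x) x 32 (y) mm
- paddle_b_grip (a point): the second module to pull out, the same in every way as the first. This point: centre of its paddle grip, 56 mm above its underside; axes alike. A module standing on its spigot topples if jolted
- round_one_grip (a point): the module that stays: same flange and spigot, but a round mushroom head 32 mm across, 65 mm tall in all. This point is on its axis, 9 mm below its top; z up
- drawer_in (a point): point on the drawer's inner floor, midway across, 52 mm behind the inside of the front panel and 142 mm from the inside of the back; moves with the drawer. +x points into the drawer unit, z up. Inside 218 mm wide (y); side walls rise 80 mm above the floor, the front panel 90 mm; the panel's outer face is 73 mm towards -x
- unit_drawer0_handle (a point): middle of the drawer's steel bar handle, 120 mm long along y, 10 mm thick, 35 mm in front of the panel's outer face, 26 mm below the panel's top edge. Pushing bar or panel along +x shuts the drawer
- unit_drawer0 (a joint): how far the drawer is out, m: 0 fully shut, 0.166 fully open; begins 0.135 or more open. Slides level along x with about 1 N of friction and stays where left. Its unit is white, low, 240 (x) x 260 (y) x 124 mm high, fixed to the bench; the open part of the drawer is free from above; the unit's roof clears a standing module by 14 mm
- vial_mid (a point): small amber jar with black cap, 34 mm across, 62 mm tall, standing between the dock and the drawer unit; not to be disturbed. This point is at its middle
- dish_mid (a point): closed glass petri dish, 82 mm across, 20 mm high, on the robot's side of the dock; not to be disturbed. This point is at its middle
- burner_mid (a point): squat steel spirit burner, 84 mm across, 66 mm tall, left of the dock; not to be disturbed. This point is at its middle
- beaker_mid (a point): glass beaker, 70 mm across, 90 mm tall, beyond the dock; not to be disturbed. This point is at its middle
- flask_mid (a point): green conical glass flask, 80 mm across its foot, 124 mm tall, beyond the dock; not to be disturbed. This point is at its middle
- rack_mid (a point): aluminium test-tube rack with five empty tubes, 70 x 200 mm, 126 mm tall, right of the drawer unit; not to be disturbed. This point is at its middle
There are look-alikes about, which are no part of the job. Leave any purple look-alike of the part that bears paddle_b_grip alone. Leave any yellow look-alike of the part that bears paddle_a_grip alone.

How it is judged:
By the outcome, as a careful person would: the job done as asked, in the order asked, and still so for the second after the job is handed in, with the robot touching nothing.
It also fails if it takes over 72 s, if anything falls off the work surface, if the arm or the gripper's body presses on something with over 40 N, if the wrist force passes 120 N, or if a joint passes its speed limit or range.

## Working session

There is one attempt and no reset: what is moved stays moved. The work goes in short steps, Python scripts to look and compute and a tool call to move; the robot and the scene stay as the last step left them, time stands still between calls to the robot, and variables do not carry over. Pictures are saved under pics/ and viewed, and the job is handed in when it is done.

Besides the shell and the picture viewer there is one more tool, called after "Request:" in YAML: its name, and indented under it one key for each argument. move_arm: Moves the arm, as the interface text tells. Shifts and turns lie within -1 to 1; 1 stands for 30 mm of shift or 1.5 rad of turn. Its arguments: {"type":"object","properties":{"targets":{"type":"array","items":{"type":"array","items":{"type":"number"}}},"claw":{"type":"number"},"squeeze":{"type":"number"}},"required":["targets"]}

```bash
ls; mkdir -p pics; python3 - <<'E'
from plant import ctrl
import cv2,pickle
for n in("scene","top"):
    p=ctrl.capture(n); cv2.imwrite(f"pics/{n}0.png",p["image"]); pickle.dump(p,open(f"{n}0.pkl","wb"))
    for t in ["paddle_a_grip","round_one_grip","dock_top","drawer_in","unit_drawer0_handle","vial_mid","beaker_mid","flask_mid","burner_mid","rack_mid","dish_mid"]:
        print(n,t,[( [round(v) for v in d["xyz"]],round(d["confidence"],2)) for d in ctrl.search_frame(p,t)][:5])
s=ctrl.sense();print(s,ctrl.tcp_to_grasp)
E
```

```text
pics
scene paddle_a_grip [([527, 97, 35], 0.63), ([566, 208, 52], 0.61)]
scene round_one_grip [([569, 342, 50], 0.6), ([570, 282, 52], 0.15)]
scene dock_top [([611, 266, 36], 0.58)]
scene drawer_in [([770, 135, 62], 0.69), ([491, -284, 80], 0.62)]
scene unit_drawer0_handle [([488, -285, 76], 0.89)]
scene vial_mid [([618, 23, 38], 0.6)]
scene beaker_mid [([768, 138, 63], 0.64)]
scene flask_mid [([770, 285, 42], 0.64)]
scene burner_mid [([536, 480, 29], 0.76)]
scene rack_mid [([553, -526, 53], 0.74), ([572, 340, 49], 0.59), ([567, 283, 55], 0.28)]
scene dish_mid [([381, 136, 19], 0.67)]
top paddle_a_grip [([556, 207, 44], 0.81), ([509, 100, 38], 0.69)]
top round_one_grip [([560, 347, 48], 0.82)]
top dock_top [([549, 276, 34], 0.84)]
top drawer_in [([558, -282, 22], 0.84), ([553, 208, 44], 0.48)]
top unit_drawer0_handle [([552, -290, 21], 0.7)]
top vial_mid [([558, -290, 23], 0.75), ([604, 22, 60], 0.66)]
top beaker_mid [([763, 135, 49], 0.94)]
top flask_mid [([736, 285, 49], 0.94)]
top burner_mid [([517, 486, 28], 0.6)]
top rack_mid [([536, -514, 68], 0.69)]
top dish_mid [([557, -283, 23], 0.7), ([367, 140, 16], 0.57), ([550, 275, 34], 0.57), ([558, 349, 51], 0.52)]
{'time_s': 1.2, 'joint_positions': array([-1.46830996e+00,  2.63107633e-01, -4.82962905e-02,  1.25937685e+00,
       -1.65036208e-05,  1.41552017e+00]), 'joint_vel': array([ 7.61552168e-04, -3.54558147e-05,  6.88769199e-04,  3.99604240e-04,
        1.02305173e-03,  9.73696448e-04]), 'effort': array([-3.55010096e-03, -6.37429476e+01,  3.84774685e+01,  9.00558935e-04,
       -1.81024334e-04, -6.99202488e-06]), 'tool_pos': array([ 133.83569546, -507.66932756,  231.27568604]), 'tool_rot': array([-0.56010753,  0.56012354, -0.43159122,  0.43159032]), 'force': array([-0.37489965, -0.11348896, -0.30959076]), 'torque': array([ 0.03004162, -0.04413444, -0.0468427 ]), 'opening': 1.0008765135136464} 18.700000000000003
```

View pics/scene0.png

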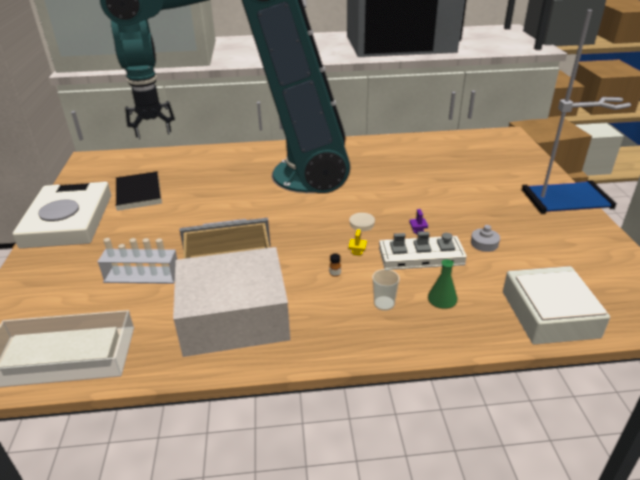

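View pics/top0.png

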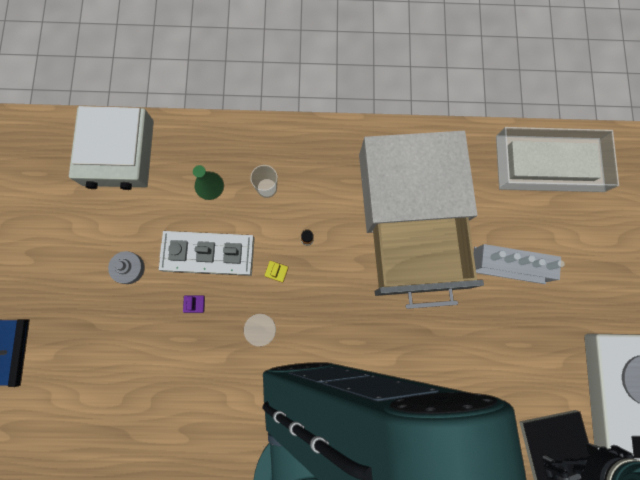

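```bash
python3 - <<'E'
import pickle,numpy as np
from scipy.spatial.transform import Rotation as R
for n in("scene","top"):
    p=pickle.load(open(f"{n}0.pkl","rb"));print(p.keys(),p["mtx"],p["view"].round(3), {k:v for k,v in p.items() if k not in("image","mtx","view")})
q=[-0.56010753,  0.56012354, -0.43159122,  0.43159032]
print(R.from_quat(q,scalar_first=True).as_matrix().round(3))
E
```

```text
dict_keys(['image', 'mtx', 'view', 'shot']) [[537.77919224   0.         326.99022526]
 [  0.         537.77919224 241.38097152]
 [  0.           0.           1.        ]] [[ 1.080000e-01  9.940000e-01 -1.400000e-02 -6.491500e+01]
 [-5.740000e-01  7.300000e-02  8.150000e-01  2.577270e+02]
 [ 8.120000e-01 -8.000000e-02  5.790000e-01 -2.023262e+03]
 [ 0.000000e+00  0.000000e+00  0.000000e+00  1.000000e+00]] {'shot': 1}
dict_keys(['image', 'mtx', 'view', 'shot']) [[448.74460217   0.         319.41252579]
 [  0.         448.74460217 239.66997447]
 [  0.           0.           1.        ]] [[ 1.700000e-02 -1.000000e+00  2.600000e-02 -2.267000e+01]
 [ 9.820000e-01  2.200000e-02  1.880000e-01 -5.961720e+02]
 [-1.890000e-01  2.300000e-02  9.820000e-01 -1.099222e+03]
 [ 0.000000e+00  0.000000e+00  0.000000e+00  1.000000e+00]] {'shot': 2}
[[ 0.255 -0.     0.967]
 [-0.967 -0.     0.255]
 [ 0.    -1.    -0.   ]]
```

```bash
cat > h.py <<'E'
import pickle,numpy as np
def ray(p,u,v,z):
    V=p["view"];K=p["mtx"];R=V[:3,:3];t=V[:3,3];c=-R.T@t
    d=np.linalg.inv(K)@[u,v,1]; d=R.T@(d*[1,-1,-1]); return c+d*(z-c[2])/d[2]
def proj(p,X):
    V=p["view"];c=V[:3,:3]@np.array(X,float)+V[:3,3];q=p["mtx"]@(c*[1,-1,-1]);return q[:2]/q[2]
def load(n): return pickle.load(open(n,"rb"))
E
python3 - <<'E'
import cv2;from h import *
p=load("top0.pkl");im=p["image"]
cv2.imwrite("pics/t_dock.png",cv2.resize(im[220:320,145:295],None,fx=5,fy=5,interpolation=cv2.INTER_CUBIC))
cv2.imwrite("pics/t_dr.png",cv2.resize(im[200:320,355:495],None,fx=5,fy=5,interpolation=cv2.INTER_CUBIC))
E
```

```text
(no output)
```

View pics/t_dock.png

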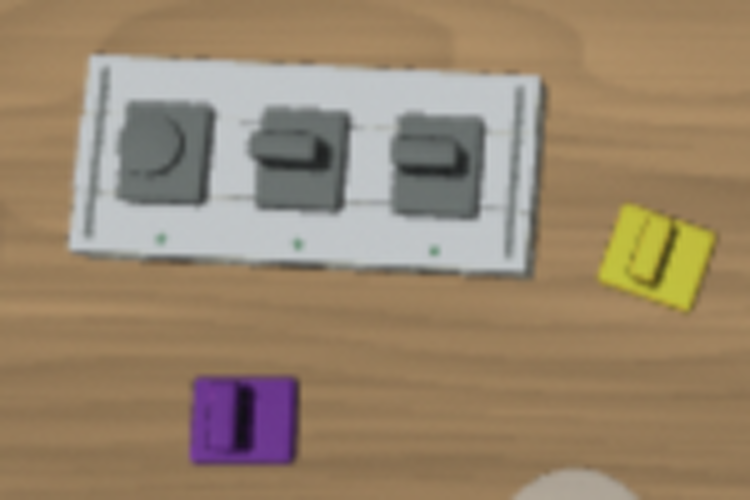

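View pics/t_dr.png

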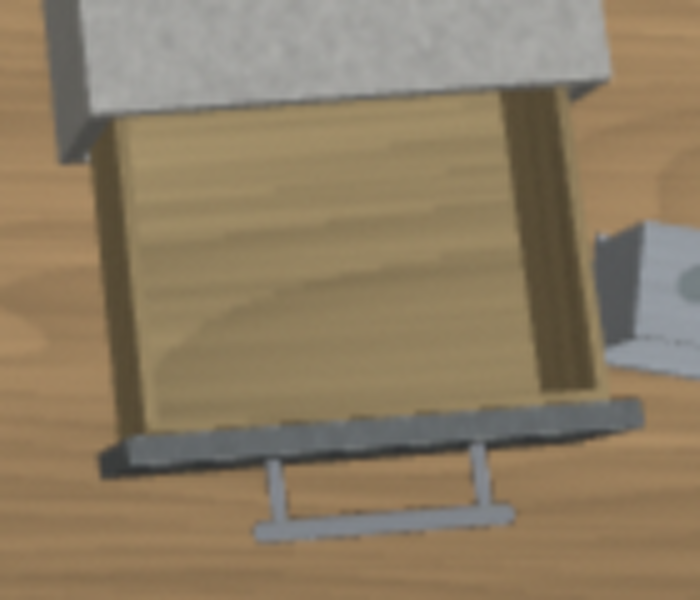

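```bash
python3 - <<'E'
import cv2;from h import *
p=load("scene0.pkl");im=p["image"]
cv2.imwrite("pics/s_dr.png",cv2.resize(im[205:275,165:295],None,fx=6,fy=6,interpolation=cv2.INTER_CUBIC))
cv2.imwrite("pics/s_dock.png",cv2.resize(im[200:280,340:510],None,fx=4.7,fy=4.7,interpolation=cv2.INTER_CUBIC))
t=load("top0.pkl")
f=lambda c,z,o:ray(t,c[0]/5+o[0]-.4,c[1]/5+o[1]-.4,z).round(1)
print("dock",[f(c,34,(145,220)) for c in [(92,55),(542,75),(530,272),(70,250)]])
print("flange r",[f(c,48,(145,220)) for c in [(396,114),(484,117),(478,217),(392,213)]])
print("flange m",[f(c,48,(145,220)) for c in [(262,106),(350,110),(342,212),(256,207)]])
print("pad r top",[f(c,88,(145,220)) for c in [(398,135),(455,137),(460,172),(394,170)]])
print("pad m top",[f(c,88,(145,220)) for c in [(257,129),(313,132),(320,167),(250,163)]])
for z in(70,76,90):print("handle",z,[f(c,z,(355,200)) for c in [(255,535),(514,515)]])
for z in(100,106,116):print("panel",z,[f(c,z,(355,200)) for c in [(127,440),(640,400),(100,465)]])
E
```

```text
dock [array([615.9, 397.9,  34. ]), array([610.6, 163. ,  34. ]), array([506.8, 164.5,  34. ]), array([513.4, 400.7,  34. ])]
flange r [array([585.6, 235.3,  48. ]), array([585. , 190.1,  48. ]), array([532.9, 190.5,  48. ]), array([534.1, 234.4,  48. ])]
flange m [array([588.2, 304.2,  48. ]), array([587.1, 259. ,  48. ]), array([534.1, 259.9,  48. ]), array([535.7, 303.7,  48. ])]
pad r top [array([567.7, 226. ,  88. ]), array([567.3, 197.8,  88. ]), array([549.8, 194.4,  88. ]), array([550.1, 227. ,  88. ])]
pad m top [array([569.2, 295.8,  88. ]), array([568.3, 268.1,  88. ]), array([550.8, 263.5,  88. ]), array([552.1, 298.1,  88. ])]
handle 70 [array([ 429.2, -228. ,   70. ]), array([ 441.5, -358.4,   70. ])]
handle 76 [array([ 428.9, -226.7,   76. ]), array([ 441.2, -356.4,   76. ])]
handle 90 [array([ 428.3, -223.7,   90. ]), array([ 440.4, -351.7,   90. ])]
panel 100 [array([ 472.6, -159.7,  100. ]), array([ 497.1, -413.2,  100. ]), array([ 460.2, -146.4,  100. ])]
panel 106 [array([ 472.1, -158.7,  106. ]), array([ 496.5, -410.9,  106. ]), array([ 459.7, -145.5,  106. ])]
panel 116 [array([ 471.2, -157.1,  116. ]), array([ 495.4, -406.9,  116. ]), array([ 459., -144.,  116.])]
```

View pics/s_dr.png

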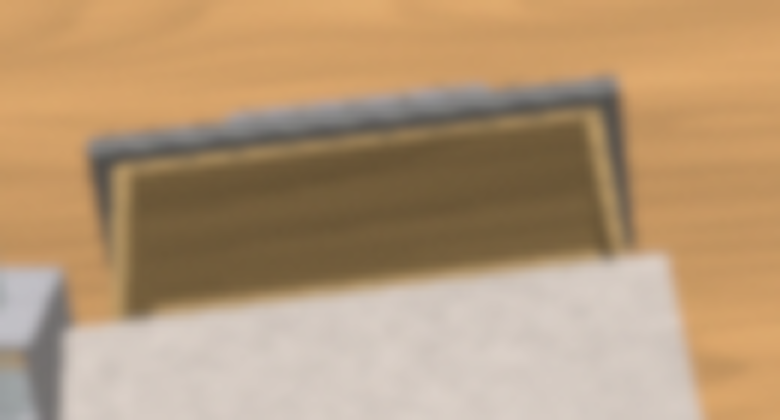

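View pics/s_dock.png

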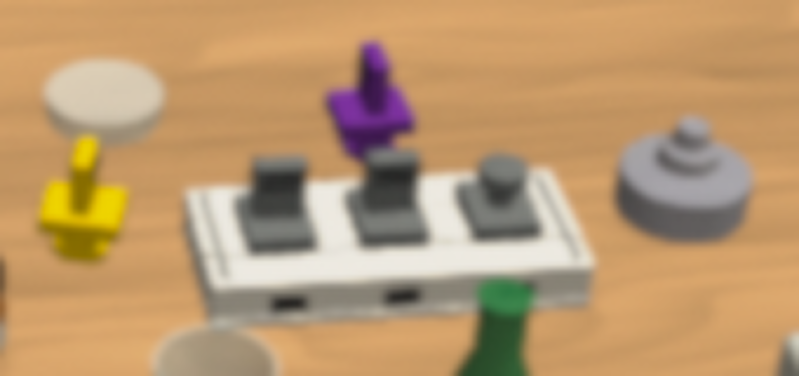

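```bash
python3 - <<'E'
from h import *
s=load("scene0.pkl");t=load("top0.pkl")
for n in (s,t): print((-n["view"][:3,:3].T@n["view"][:3,3]).round())
g=lambda c,z:ray(s,c[0]/6+165-.4,c[1]/6+205-.4,z).round(1)
th=0.094;ux=np.array([np.cos(th),np.sin(th)]);uy=np.array([-ux[1],ux[0]])
for z in(80,90,100,106,112,120):
    a=[g(c,z) for c in [(92,143),(615,78)]]
    print(z,a,[(ux@q[:2]).round(1) for q in a],[(uy@q[:2]).round(1) for q in a])
f=lambda c,z:ray(t,c[0]/5+355-.4,c[1]/5+200-.4,z)
for z in (70,80,90):
    print("handle",z,[ (ux@f(c,z)[:2]).round(1) for c in [(255,535),(514,515)]],[ (uy@f(c,z)[:2]).round(1) for c in [(255,535),(514,515)]])
# panel bands in top: middle u=380 upper boundary ~ v 419, lower ~447
for z in (90,100,110): print("pan",z,[(ux@f(c,z)[:2]).round(1) for c in [(380,418),(380,448),(127,437),(135,462),(640,398),(642,424)]],[(uy@f(c,z)[:2]).round(1) for c in [(127,437),(640,398)]])
# unit roof at 124
print("roof",[((ux@f(c,124)[:2]).round(1),(uy@f(c,124)[:2]).round(1)) for c in [(92,118),(608,77)]])
for z in(10,14,20): print("floor",z,[((ux@f(c,z)[:2]).round(1),(uy@f(c,z)[:2]).round(1)) for c in [(542,390),(505,95),(135,120)]])
E
```

```text
[1797. -116.  960.]
[ 378.   15. 1192.]
80 [array([ 442.8, -417.3,   80. ]), array([ 416.7, -160.8,   80. ])] [np.float64(401.7), np.float64(399.8)] [np.float64(-457.0), np.float64(-199.2)]
90 [array([ 458.2, -413.9,   90. ]), array([ 432.4, -160.3,   90. ])] [np.float64(417.3), np.float64(415.4)] [np.float64(-455.1), np.float64(-200.2)]
100 [array([ 473.6, -410.4,  100. ]), array([ 448.1, -159.8,  100. ])] [np.float64(433.0), np.float64(431.1)] [np.float64(-453.0), np.float64(-201.2)]
106 [array([ 482.9, -408.4,  106. ]), array([ 457.5, -159.5,  106. ])] [np.float64(442.4), np.float64(440.5)] [np.float64(-451.9), np.float64(-201.7)]
112 [array([ 492.1, -406.3,  112. ]), array([ 466.9, -159.2,  112. ])] [np.float64(451.8), np.float64(449.9)] [np.float64(-450.7), np.float64(-202.3)]
120 [array([ 504.4, -403.6,  120. ]), array([ 479.5, -158.8,  120. ])] [np.float64(464.3), np.float64(462.5)] [np.float64(-449.2), np.float64(-203.1)]
handle 70 [np.float64(405.9), np.float64(405.9)] [np.float64(-267.3), np.float64(-398.2)]
handle 80 [np.float64(405.7), np.float64(405.7)] [np.float64(-265.
[... 391 characters left out ...]
(444.4)] [np.float64(-203.5), np.float64(-458.2)]
pan 110 [np.float64(456.2), np.float64(441.8), np.float64(456.2), np.float64(444.0), np.float64(456.4), np.float64(443.8)] [np.float64(-201.8), np.float64(-454.2)]
roof [(np.float64(611.7), np.float64(-198.2)), (np.float64(614.3), np.float64(-455.8))]
floor 10 [(np.float64(471.8), np.float64(-442.3)), (np.float64(633.4), np.float64(-444.2)), (np.float64(633.8), np.float64(-240.4))]
floor 14 [(np.float64(471.5), np.float64(-440.9)), (np.float64(632.6), np.float64(-442.7)), (np.float64(633.0), np.float64(-239.7))]
floor 20 [(np.float64(471.0), np.float64(-438.8)), (np.float64(631.3), np.float64(-440.6)), (np.float64(631.7), np.float64(-238.6))]
```

Request:
move_arm:
  targets:
    - [0,0,0,0,-0.078,0]
    - [0,0,0,0,-0.078,0]
    - [0,0,0,0,-0.078,0]
    - [0,0,0,0,-0.078,0]
    - [0,0,0,0,-0.078,0]
  claw: 0
  squeeze: 50

```text
time_s: 1.62
tool_pos: [133.8, -507.6, 231.3]
tool_rot: [-0.661, 0.662, -0.25, 0.25]
force: [-0.3, -0.2, 0.2]
opening: 0.999
```

Request:
move_arm:
  targets:
    - [0,0,0,0,-0.078,0]
    - [0,0,0,0,-0.078,0]
    - [0,0,0,0,-0.078,0]
    - [0,0,0,0,-0.078,0]
    - [0,0,0,0,-0.078,0]

```text
time_s: 2.03
tool_pos: [133.8, -507.6, 231.3]
tool_rot: [0.705, -0.705, 0.048, -0.048]
force: [-0.8, 0.6, 0.4]
opening: 1.0
```

Request:
move_arm:
  targets:
    - [0,0,0,0,-0.078,0]
    - [0.5,0,0.85,0,0,0]
    - [0.5,0,0.85,0,0,0]
    - [0.5,0,0.85,0,0,0]
    - [0.5,0,0.85,0,0,0]

```text
time_s: 2.45
tool_pos: [196.9, -406.1, 231.2]
tool_rot: [0.707, -0.707, 0.009, -0.009]
force: [0.2, 0.1, 0.7]
opening: 0.998
```

Request:
move_arm:
  targets:
    - [0.6,0,1,0,0,0]
    - [0.6,0,1,0,0,0]
    - [0.6,0,1,0,0,0]
    - [0.6,0,1,0,0,0]
    - [0.6,0,1,0,0,0]

```text
time_s: 2.87
tool_pos: [290.8, -258.1, 231.4]
tool_rot: [-0.707, 0.707, -0.009, 0.009]
force: [0.1, -0.1, -0.0]
opening: 1.002
```

Request:
move_arm:
  targets:
    - [0.6,0,1,0,0,0]
    - [0.6,0,1,0,0,0]
    - [0.6,0,1,0,0,0]
    - [0.6,0,1,0,0,0]
    - [0.6,0,1,0,0,0]

```text
time_s: 3.28
tool_pos: [384.8, -110.3, 231.5]
tool_rot: [-0.707, 0.707, -0.009, 0.009]
force: [0.5, -0.6, -0.3]
opening: 1.001
```

Request:
move_arm:
  targets:
    - [0.6,0,1,0,0,0]
    - [0.6,0,1,0,0,0]
    - [0.6,0,1,0,0,0]
    - [0.6,0,1,0,0,0]
    - [0.6,0,1,0,0,0]

```text
time_s: 3.7
tool_pos: [478.7, 37.5, 231.4]
tool_rot: [-0.707, 0.707, -0.009, 0.009]
force: [0.8, -0.5, 1.4]
opening: 1.002
```

Request:
move_arm:
  targets:
    - [0.6,0,1,0,0,0]
    - [0.6,0,1,0,0,0]
    - [0.6,0,1,0,0,0]
    - [0.6,0,1,0,0,0]
    - [0,0,0,0,0,0]

```text
time_s: 4.12
tool_pos: [555.3, 157.8, 230.3]
tool_rot: [0.707, -0.707, 0.008, -0.008]
force: [0.2, 0.1, 0.4]
opening: 1.001
```

```bash
python3 - <<'E'
from plant import ctrl
import cv2,pickle
p=ctrl.capture("wrist"); cv2.imwrite("pics/w1.png",p["image"]); pickle.dump(p,open("w1.pkl","wb"))
s=ctrl.sense();print(s["tool_pos"],s["tool_rot"],s["joint_positions"])
print(ctrl.search_frame(p,"paddle_a_grip"))
E
```

```text
[554.09555543 155.87253449 230.40863255] [ 0.70711066 -0.70700839  0.0084092  -0.0079335 ] [1.32561053e-01 3.51755466e-01 8.02995280e-02 1.29998539e+00
 2.39754838e-04 1.72646988e+00]
[{'xyz': [519.4, 106.2, 41.0], 'confidence': 0.81}, {'xyz': [553.5, 215.4, 48.8], 'confidence': 0.61}]
```

View pics/w1.png

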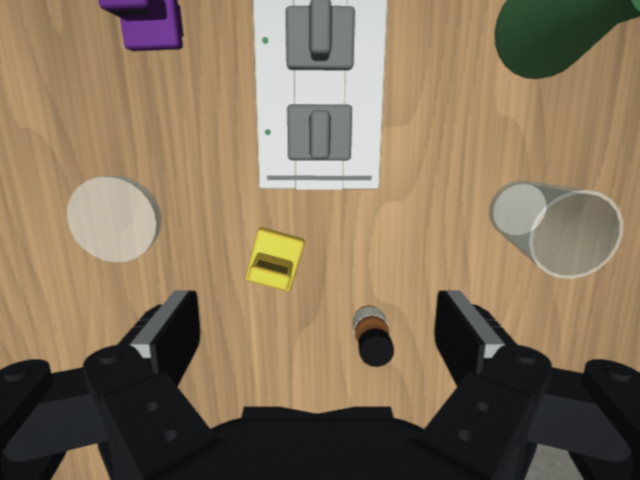

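```bash
python3 - <<'E'
from h import *;import cv2
p=load("w1.pkl");print((-p["view"][:3,:3].T@p["view"][:3,3]).round(1))
cv2.imwrite("pics/w1c.png",cv2.resize(p["image"][0:200,240:400],None,fx=3.5,fy=3,interpolation=cv2.INTER_CUBIC))
for n,q,z in [("flange r",[(288,104),(351,105),(351,160),(288,160)],48),("fl m",[(286,8),(353,7),(354,69),(288,69)],48),("pad r",[(310,111),(329,111),(330,157),(309,157)],88),("dock",[(260,188),(378,188)],34)]:
    print(n,[ray(p,*c,z).round(1)[:2] for c in q])
E
```

```text
[557.2 225.9 372.6]
flange r [array([534.6, 235.5]), array([583.9, 233.6]), array([583.9, 190.8]), array([532.7, 192.1])]
fl m [array([536.2, 303.1]), array([585.5, 302.5]), array([586.3, 259.8]), array([535.8, 261.1])]
pad r [array([552.4, 229.4]), array([565.5, 229. ]), array([565.7, 197.6]), array([550.8, 198. ])]
dock [array([506.4, 167.3]), array([608.3, 164.8])]
```

View pics/w1c.png

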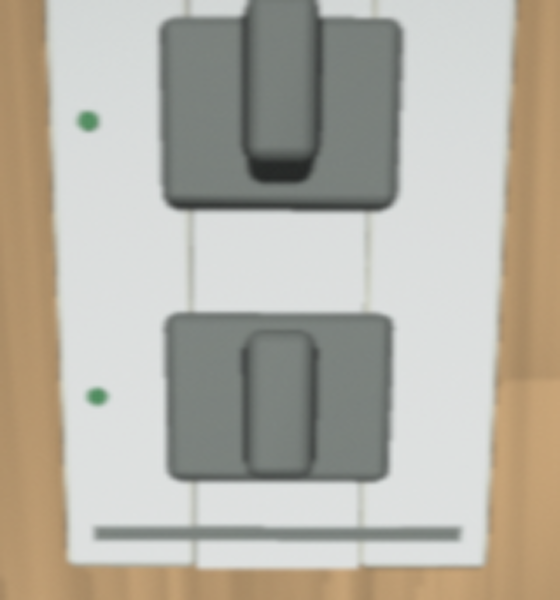

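Request:
move_arm:
  targets:
    - [0.06,0,0.95,0,0,0]
    - [0.05,0,0.95,0,0,0]
    - [0,1,0,0,0,0]
    - [0,1,0,0,0,0]
    - [0,1,0,0,0,0]

```text
time_s: 4.63
tool_pos: [557.6, 209.9, 140.7]
tool_rot: [0.707, -0.707, 0.009, -0.01]
force: [0.6, 0.3, -0.0]
opening: 0.996
```

Request:
move_arm:
  targets:
    - [0,0.9,0,0,0,0]
    - [0,0.8,0,0,0,0]
    - [0,0.6,0,0,0,0]
    - [0,0.2,0,0,0,0]
    - [0,0,0,0,0,0]

```text
time_s: 5.05
tool_pos: [557.0, 209.5, 65.5]
tool_rot: [-0.707, 0.707, -0.01, 0.009]
force: [0.0, -1.1, -0.8]
opening: 0.997
```

Request:
move_arm:
  targets:
    - [0.05,0.2,0.11,0,0,0]
    - [0,0.15,0,0,0,0]
    - [0,0,0,0,0,0]

```text
time_s: 5.3
tool_pos: [559.8, 213.9, 55.8]
tool_rot: [0.707, -0.707, 0.009, -0.009]
force: [-0.9, -0.0, 0.5]
opening: 1.0
```

```bash
python3 - <<'E'
from plant import ctrl
import cv2,pickle
p=ctrl.capture("wrist"); cv2.imwrite("pics/w2.png",p["image"])
s=ctrl.sense();print(s["tool_pos"],s["force"])
E
```

```text
[559.67918674 213.87618917  56.0909387 ] [ 0.53734812 -1.09389679  0.13331911]
```

View pics/w2.png

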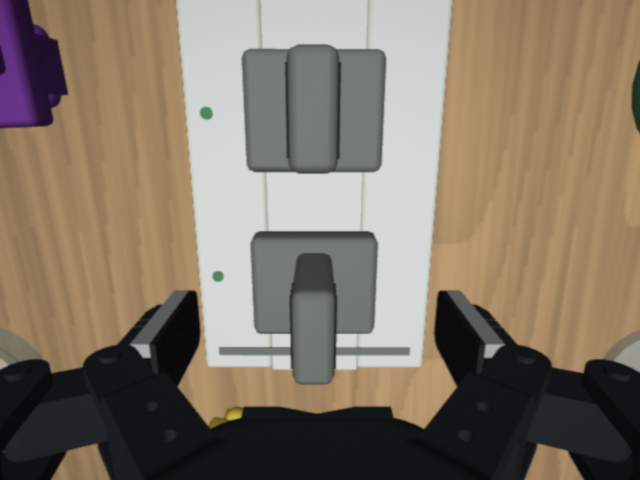

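Request:
move_arm:
  targets:
    - [-0.03,0.05,0,0,0,0]
    - [0,0,0,0,0,0]
    - [0,0,0,0,0,0]
    - [0,0,0,0,0,0]
    - [0,0,0,0,0,0]
  claw: 1
  squeeze: 50

```text
time_s: 5.77
tool_pos: [558.7, 213.9, 54.4]
tool_rot: [0.707, -0.707, 0.009, -0.009]
force: [0.3, 0.2, 0.7]
opening: 0.299
```

Request:
move_arm:
  targets:
    - [0,0,0,0,0,0]
    - [0,0,0,0,0,0]
    - [0,0,0,0,0,0]
    - [0,0,0,0,0,0]

```text
time_s: 6.1
tool_pos: [558.7, 213.9, 54.4]
tool_rot: [0.707, -0.707, 0.009, -0.009]
force: [-0.5, -0.5, 3.3]
opening: 0.156
```

Request:
move_arm:
  targets:
    - [0,-0.1,0,0,0,0]
    - [0,-0.15,0,0,0,0]
    - [0,-0.15,0,0,0,0]
    - [0,-0.2,0,0,0,0]
    - [0,-0.2,0,0,0,0]

```text
time_s: 6.52
tool_pos: [558.9, 213.9, 79.3]
tool_rot: [0.707, -0.707, 0.009, -0.009]
force: [0.2, 0.2, -0.6]
opening: 0.158
```

Request:
move_arm:
  targets:
    - [0,-0.3,0,0,0,0]
    - [0,-0.4,0,0,0,0]
    - [0,-0.6,0,0,0,0]
    - [0,-0.6,0,0,0,0]
    - [0,-0.4,0,0,0,0]

```text
time_s: 6.93
tool_pos: [559.1, 214.0, 149.9]
tool_rot: [0.707, -0.707, 0.008, -0.01]
force: [0.3, 0.2, -0.3]
opening: 0.156
```

```bash
python3 - <<'E'
from plant import ctrl
import cv2,pickle
p=ctrl.capture("wrist"); cv2.imwrite("pics/w3.png",p["image"])
s=ctrl.sense();print(s["tool_pos"],s["force"],s["opening"])
E
```

```text
[559.85939661 214.15558654 151.63874145] [0.15456788 1.19763846 1.8621566 ] 0.15747798322217435
```

View pics/w3.png

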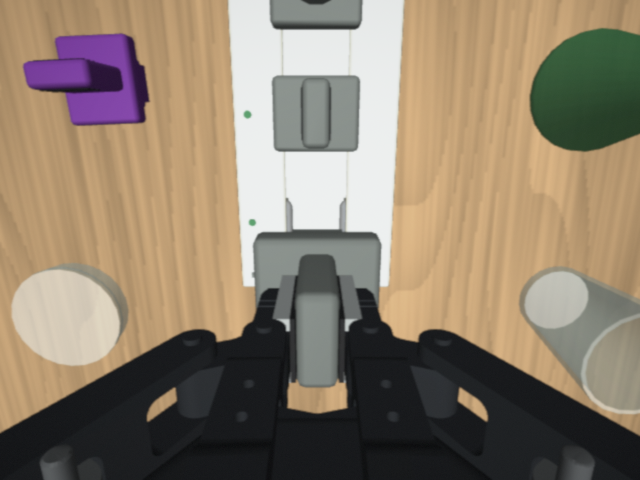

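```bash
python3 - <<'E'
import numpy as np
th=0.094;ux=np.array([np.cos(th),np.sin(th)]);uy=np.array([-ux[1],ux[0]])
for l in(-374,-284): print((533*ux+l*uy).round(1))
E
```

```text
[ 565.8 -322.3]
[ 557.3 -232.7]
```

Request:
move_arm:
  targets:
    - [0,-0.7,-0.3,0,0,0]
    - [0,-0.5,-0.7,0,0,0]
    - [0.03,0,-1,0,-0.015,0]
    - [0.03,0,-1,0,-0.015,0]
    - [0.03,0,-1,0,-0.015,0]

```text
time_s: 7.4
tool_pos: [560.1, 92.9, 183.8]
tool_rot: [-0.707, 0.707, 0.016, -0.015]
force: [0.0, 0.9, -1.4]
opening: 0.155
```

Request:
move_arm:
  targets:
    - [0.03,0,-1,0,-0.015,0]
    - [0.03,0,-1,0,-0.018,0]
    - [0.03,0,-1,0,0,0]
    - [0.03,0,-1,0,0,0]
    - [0.03,0,-1,0,0,0]

```text
time_s: 7.82
tool_pos: [576.0, -56.8, 183.6]
tool_rot: [-0.706, 0.706, 0.032, -0.032]
force: [1.0, 0.1, -0.0]
opening: 0.152
```

Request:
move_arm:
  targets:
    - [-0.13,0,-1,0,0,0]
    - [-0.13,0,-1,0,0,0]
    - [-0.13,0,-1,0,0,0]
    - [-0.13,0,-1,0,0,0]
    - [-0.13,0,-1,0,0,0]

```text
time_s: 8.23
tool_pos: [570.0, -208.0, 183.5]
tool_rot: [-0.706, 0.706, 0.032, -0.032]
force: [0.2, 0.7, -1.4]
opening: 0.152
```

Request:
move_arm:
  targets:
    - [-0.13,0,-1,0,0,0]
    - [-0.13,0,-1,0,0,0]
    - [-0.13,0,-0.9,0,0,0]
    - [-0.1,0,-0.6,0,0,0]
    - [0,0,-0.2,0,0,0]

```text
time_s: 8.65
tool_pos: [565.3, -320.8, 183.1]
tool_rot: [-0.706, 0.707, 0.031, -0.031]
force: [-0.2, -0.2, 0.1]
opening: 0.156
```

```bash
python3 - <<'E'
from plant import ctrl
import cv2,pickle
for n in("wrist","scene"):
    p=ctrl.capture(n); cv2.imwrite(f"pics/{n}4.png",p["image"]);pickle.dump(p,open(n+"4.pkl","wb"))
s=ctrl.sense();print(s["tool_pos"],s["tool_rot"],s["force"],s["opening"])
E
```

```text
[ 565.66295252 -318.80458551  183.07846507] [ 0.70651844 -0.70626648 -0.03172862  0.03182216] [ 0.07734769  0.17989456 -0.36168805] 0.15605459278710365
```

View pics/wrist4.png

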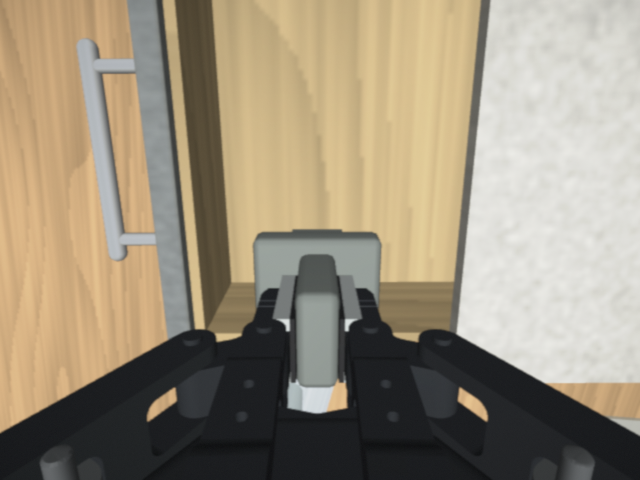

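```bash
python3 - <<'E'
from h import *
p=load("wrist4.pkl")
th=0.094;ux=np.array([np.cos(th),np.sin(th)]);uy=np.array([-ux[1],ux[0]])
for n,c,zs in [("floor right edge",(430,283),(12,16,20)),("front floor edge",(224,180),(12,16,20)),("front floor edge",(231,270),(12,16,20)),("roof",(465,250),(124,)),("panel outer top",(150,160),(106,)),("handle",(88,45),(78,82)),("handle",(118,255),(78,82)),("right wall top",(430,332),(96,))]:
    for z in zs:
        q=ray(p,*c,z);print(n,z,q[:2].round(1),(ux@q[:2]).round(1),(uy@q[:2]).round(1))
g=np.array([565.7,-318.8]);print(ux@g,uy@g)
E
```

```text
floor right edge 12 [ 667.6 -381.8] 628.8 -442.8
floor right edge 16 [ 666.2 -380.2] 627.6 -441.0
floor right edge 20 [ 664.9 -378.5] 626.4 -439.2
front floor edge 12 [ 489.9 -308.4] 458.8 -353.0
front floor edge 16 [ 490.8 -307.7] 459.7 -352.4
front floor edge 20 [ 491.7 -307. ] 460.7 -351.8
front floor edge 12 [ 497.6 -384.7] 459.3 -429.8
front floor edge 16 [ 498.4 -383.1] 460.2 -428.1
front floor edge 20 [ 499.2 -381.4] 461.2 -426.5
roof 124 [ 644.5 -315.1] 612.1 -374.2
panel outer top 106 [ 470.  -284.2] 441.3 -327.1
handle 78 [ 424.9 -225.4] 401.9 -264.3
handle 82 [ 427.1 -225.9] 404.0 -265.0
handle 78 [ 435.8 -352.8] 400.8 -392.2
handle 82 [ 437.8 -351.2] 402.9 -390.8
right wall top 96 [ 644.3 -381.3] 605.7 -440.1
533.279489351671 -370.49010275150545
```

View pics/scene4.png

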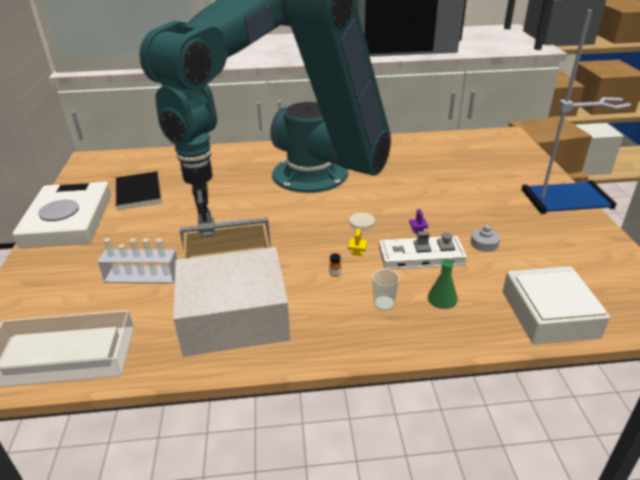

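Request:
move_arm:
  targets:
    - [0,0.7,0,0,0,0]
    - [0,0.9,0,0,0,0]
    - [0,0.9,0,0,0,0]
    - [0,0.6,0,0,0,0]
    - [0,0.3,0,0,0,0]

```text
time_s: 9.17
tool_pos: [565.1, -316.0, 79.1]
tool_rot: [0.707, -0.706, -0.032, 0.033]
force: [-0.2, 0.1, -1.8]
opening: 0.154
```

Request:
move_arm:
  targets:
    - [0,0.1,0,0,0,0]
    - [0,0.1,0,0,0,0]
    - [0,0.07,0,0,0,0]
    - [0,0,0,0,0,0]

```text
time_s: 9.5
tool_pos: [566.2, -318.4, 73.9]
tool_rot: [-0.706, 0.707, 0.033, -0.032]
force: [-0.1, 0.7, -0.7]
opening: 0.157
```

Request:
move_arm:
  targets:
    - [0,0.1,0,0,0,0]
    - [0,0.1,0,0,0,0]
    - [0,0.1,0,0,0,0]
    - [0,0.05,0,0,0,0]
    - [0,0,0,0,0,0]

```text
time_s: 9.92
tool_pos: [566.9, -318.5, 64.4]
tool_rot: [-0.706, 0.707, 0.033, -0.031]
force: [-0.1, 4.8, 18.2]
opening: 0.155
```

Request:
move_arm:
  targets:
    - [0,0.05,0,0,0,0]
    - [0,0.04,0,0,0,0]
    - [0,0,0,0,0,0]

```text
time_s: 10.17
tool_pos: [568.3, -318.7, 64.2]
tool_rot: [-0.705, 0.707, 0.035, -0.03]
force: [-0.2, 10.3, 43.5]
opening: 0.157
```

Request:
move_arm:
  targets:
    - [0,-0.09,0,0,0,0]
    - [0,0,0,0,0,0]

```text
time_s: 10.33
tool_pos: [566.5, -318.7, 64.2]
tool_rot: [-0.706, 0.707, 0.033, -0.031]
force: [-1.5, 4.9, 21.9]
opening: 0.152
```

Request:
move_arm:
  targets:
    - [0,-0.08,0,0,0,0]
    - [0,0,0,0,0,0]

```text
time_s: 10.5
tool_pos: [565.8, -318.5, 65.2]
tool_rot: [-0.706, 0.706, 0.032, -0.032]
force: [0.4, 0.7, -0.8]
opening: 0.154
```

```bash
python3 - <<'E'
from plant import ctrl
import cv2,pickle
for n in("wrist","top"):
    p=ctrl.capture(n); cv2.imwrite(f"pics/{n}5.png",p["image"]);pickle.dump(p,open(n+"5.pkl","wb"))
s=ctrl.sense();print(s["tool_pos"],s["tool_rot"],s["force"],s["opening"])
E
```

```text
[ 565.55033615 -318.32608084   64.69056799] [ 0.70647672 -0.70627589 -0.03196932  0.03229513] [-0.52075002  0.0662296  -0.55863962] 0.16165323649865124
```

View pics/wrist5.png

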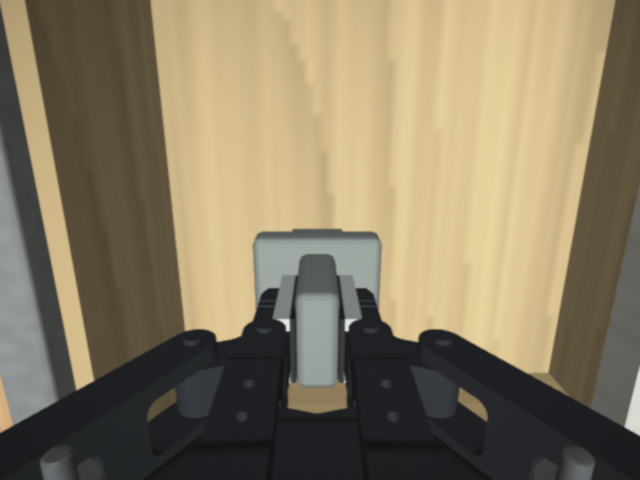

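Request:
move_arm:
  targets:
    - [0,0.015,0,0,0,0]
    - [0,0,0,0,0,0]
  squeeze: 20

```text
time_s: 10.77
tool_pos: [565.6, -318.3, 64.4]
tool_rot: [0.706, -0.706, -0.032, 0.032]
force: [-0.5, 0.9, 1.9]
opening: 0.159
```

Request:
move_arm:
  targets:
    - [0,0,0,0,0,0]
    - [0,0,0,0,0,0]
    - [0,0,0,0,0,0]
    - [0,0,0,0,0,0]
    - [0,0,0,0,0,0]
  claw: 0.55

```text
time_s: 11.18
tool_pos: [565.7, -318.4, 64.6]
tool_rot: [0.706, -0.706, -0.032, 0.032]
force: [0.8, -0.4, 0.0]
opening: 0.447
```

Request:
move_arm:
  targets:
    - [0,-0.1,0,0,0,0]
    - [0,-0.3,0,0,0,0]
    - [0,-0.6,0,0,0,0]
    - [0,-0.8,0,0,0,0]
    - [0,-0.9,0,0,0,0]

```text
time_s: 11.6
tool_pos: [565.3, -318.1, 146.7]
tool_rot: [0.707, -0.706, -0.032, 0.032]
force: [0.4, 0.1, 0.4]
opening: 0.449
```

```bash
python3 - <<'E'
from plant import ctrl
import cv2,pickle
for n in("wrist","scene"):
    p=ctrl.capture(n); cv2.imwrite(f"pics/{n}6.png",p["image"]);pickle.dump(p,open(n+"6.pkl","wb"))
s=ctrl.sense();print(s["tool_pos"],s["tool_rot"],s["force"],s["opening"])
E
```

```text
[ 567.27530026 -319.45066939  150.59196552] [-0.70489182  0.70784815  0.03401116 -0.03036055] [ 0.10676863 -0.32191833  0.09288048] 0.44938711421568045
```

View pics/wrist6.png

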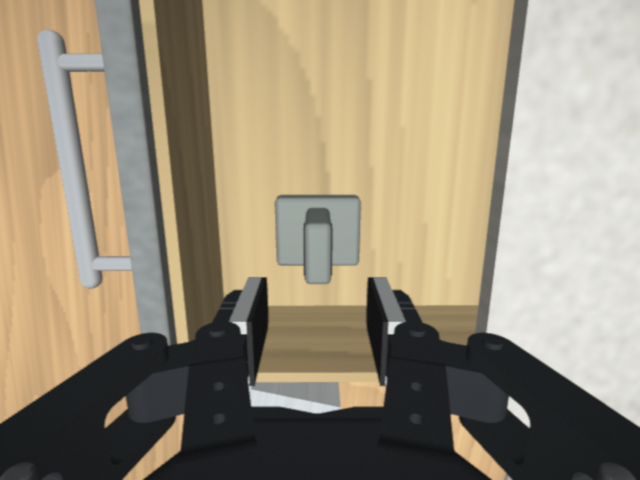

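Request:
move_arm:
  targets:
    - [0,-0.8,0.3,0,0.039,0]
    - [0,-0.5,0.7,0,0.039,0]
    - [-0.04,0,1,0,0,0]
    - [-0.04,0,1,0,0,0]
    - [-0.04,0,1,0,0,0]
  claw: 0

```text
time_s: 12.12
tool_pos: [562.8, -197.3, 185.1]
tool_rot: [-0.707, 0.707, -0.009, 0.01]
force: [0.7, -0.4, -0.1]
opening: 1.001
```

Request:
move_arm:
  targets:
    - [-0.04,0,1,0,0,0]
    - [-0.04,0,1,0,0,0]
    - [-0.04,0,1,0,0,0]
    - [-0.04,0,1,0,0,0]
    - [-0.04,0,1,0,0,0]

```text
time_s: 12.53
tool_pos: [560.6, -46.8, 184.9]
tool_rot: [-0.707, 0.707, -0.009, 0.009]
force: [0.1, 1.0, -0.5]
opening: 1.002
```

Request:
move_arm:
  targets:
    - [-0.04,0,1,0,0,0]
    - [-0.04,0,1,0,0,0]
    - [-0.04,0,1,0,0,0]
    - [-0.04,0,1,0,0,0]
    - [-0.04,0,1,0,0,0]

```text
time_s: 12.95
tool_pos: [558.5, 103.3, 185.0]
tool_rot: [-0.707, 0.707, -0.009, 0.009]
force: [0.1, 0.2, -0.0]
opening: 1.001
```

Request:
move_arm:
  targets:
    - [-0.04,0,1,0,0,0]
    - [-0.04,0,1,0,0,0]
    - [-0.04,0,1,0,0,0]
    - [-0.04,0,1,0,0,0]
    - [0,0,0.7,0,0,0]

```text
time_s: 13.37
tool_pos: [557.1, 245.3, 184.8]
tool_rot: [0.707, -0.707, 0.009, -0.009]
force: [-0.2, 0.5, -0.5]
opening: 0.997
```

Request:
move_arm:
  targets:
    - [0.08,0,0.7,0,0,0]
    - [0,0,0.5,0,0,0]
    - [0,0.7,0,0,0,0]
    - [0,0.9,0,0,0,0]
    - [0,0.9,0,0,0,0]

```text
time_s: 13.78
tool_pos: [561.2, 279.2, 109.2]
tool_rot: [0.707, -0.707, 0.009, -0.01]
force: [1.1, -0.1, 0.4]
opening: 1.001
```

Request:
move_arm:
  targets:
    - [0,0.7,0,0,0,0]
    - [0,0.5,0,0,0,0]
    - [0,0.2,0,0,0,0]
    - [0,0,0,0,0,0]

```text
time_s: 14.12
tool_pos: [560.4, 278.5, 66.6]
tool_rot: [-0.707, 0.707, -0.01, 0.009]
force: [-0.2, -0.0, 0.3]
opening: 0.998
```

```bash
python3 - <<'E'
from plant import ctrl
import cv2,pickle
for n in("wrist",):
    p=ctrl.capture(n); cv2.imwrite(f"pics/{n}7.png",p["image"]);pickle.dump(p,open(n+"7.pkl","wb"))
s=ctrl.sense();print(s["tool_pos"],s["tool_rot"],s["force"],s["opening"])
E
```

```text
[560.97277556 278.70165718  67.81630249] [-0.70698552  0.70710672 -0.00939559  0.00912594] [ 0.28038493 -0.25938196  0.8644196 ] 1.003925081744601
```

View pics/wrist7.png

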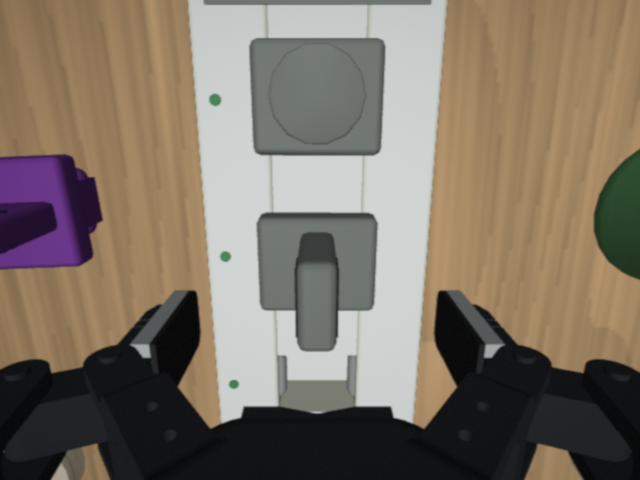

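Request:
move_arm:
  targets:
    - [-0.02,0.2,0.11,0,0,0]
    - [0,0.2,0,0,0,0]
    - [0,0.04,0,0,0,0]
    - [0,0,0,0,0,0]

```text
time_s: 14.5
tool_pos: [560.3, 282.2, 54.2]
tool_rot: [-0.707, 0.707, -0.009, 0.009]
force: [0.4, -0.2, -0.1]
opening: 1.004
```

Request:
move_arm:
  targets:
    - [0,0,0,0,0,0]
    - [0,0,0,0,0,0]
    - [0,0,0,0,0,0]
    - [0,0,0,0,0,0]
    - [0,0,0,0,0,0]
  claw: 1
  squeeze: 50

```text
time_s: 14.92
tool_pos: [560.5, 282.2, 54.6]
tool_rot: [0.707, -0.707, 0.009, -0.009]
force: [0.6, -0.3, 0.0]
opening: 0.299
```

Request:
move_arm:
  targets:
    - [0,0,0,0,0,0]
    - [0,0,0,0,0,0]
    - [0,0,0,0,0,0]
    - [0,0,0,0,0,0]

```text
time_s: 15.25
tool_pos: [560.6, 282.2, 54.6]
tool_rot: [0.707, -0.707, 0.009, -0.009]
force: [-0.9, -0.7, 2.6]
opening: 0.155
```

Request:
move_arm:
  targets:
    - [0,-0.1,0,0,0,0]
    - [0,-0.15,0,0,0,0]
    - [0,-0.15,0,0,0,0]
    - [0,-0.2,0,0,0,0]
    - [0,-0.2,0,0,0,0]

```text
time_s: 15.67
tool_pos: [560.7, 282.3, 79.4]
tool_rot: [0.707, -0.707, 0.009, -0.009]
force: [0.7, 0.0, -1.5]
opening: 0.155
```

Request:
move_arm:
  targets:
    - [0,-0.3,0,0,0,0]
    - [0,-0.5,0,0,0,0]
    - [0,-0.8,0,0,0,0]
    - [0,-0.9,0,0,0,0]
    - [0,-0.9,0,0,0,0]

```text
time_s: 16.08
tool_pos: [560.2, 282.1, 182.5]
tool_rot: [0.707, -0.707, 0.009, -0.009]
force: [0.7, -0.2, -1.6]
opening: 0.159
```

```bash
python3 - <<'E'
from plant import ctrl
import cv2,pickle
for n in("wrist",):
    p=ctrl.capture(n); cv2.imwrite(f"pics/{n}8.png",p["image"]);pickle.dump(p,open(n+"8.pkl","wb"))
s=ctrl.sense();print(s["tool_pos"],s["tool_rot"],s["force"],s["opening"])
E
```

```text
[561.84560712 282.69881359 187.89803488] [ 0.70788904 -0.70619706  0.00688478 -0.01146393] [-0.20928588 -0.37581297  4.52884039] 0.15624877625109015
```

View pics/wrist8.png

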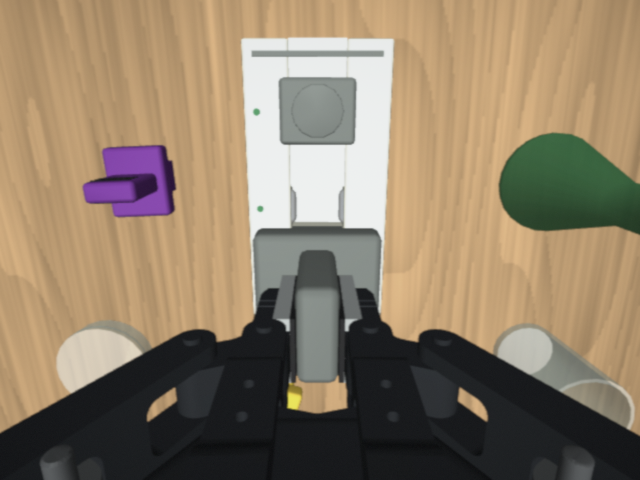

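Request:
move_arm:
  targets:
    - [0,0,-0.4,0,-0.026,0]
    - [0,0,-0.8,0,-0.026,0]
    - [0,0,-1,0,-0.026,0]
    - [-0.1,0,-1,0,0,0]
    - [-0.1,0,-1,0,0,0]

```text
time_s: 16.55
tool_pos: [561.4, 154.8, 181.2]
tool_rot: [0.706, -0.706, -0.033, 0.032]
force: [0.8, -0.2, -0.7]
opening: 0.156
```

Request:
move_arm:
  targets:
    - [-0.1,0,-1,0,0,0]
    - [-0.1,0,-1,0,0,0]
    - [-0.1,0,-1,0,0,0]
    - [-0.1,0,-1,0,0,0]
    - [-0.1,0,-1,0,0,0]

```text
time_s: 16.97
tool_pos: [560.1, 3.8, 181.3]
tool_rot: [-0.706, 0.706, 0.033, -0.032]
force: [1.4, -0.1, -1.5]
opening: 0.154
```

Request:
move_arm:
  targets:
    - [-0.1,0,-1,0,0,0]
    - [-0.1,0,-1,0,0,0]
    - [-0.1,0,-1,0,0,0]
    - [-0.1,0,-1,0,0,0]
    - [-0.1,0,-0.9,0,0,0]

```text
time_s: 17.38
tool_pos: [558.5, -144.4, 181.3]
tool_rot: [-0.706, 0.707, 0.032, -0.032]
force: [0.5, -0.2, -1.3]
opening: 0.155
```

Request:
move_arm:
  targets:
    - [-0.1,0,-0.9,0,0,0]
    - [-0.1,0,-0.9,0,0,0]
    - [-0.1,0,-0.7,0,0,0]
    - [0,0,-0.3,0,0,0]
    - [0,0,0,0,0,0]

```text
time_s: 17.8
tool_pos: [557.4, -228.7, 180.8]
tool_rot: [-0.706, 0.707, 0.032, -0.031]
force: [-1.0, -0.5, -1.3]
opening: 0.155
```

```bash
python3 - <<'E'
from plant import ctrl
import cv2,pickle
for n in("wrist",):
    p=ctrl.capture(n); cv2.imwrite(f"pics/{n}9.png",p["image"]);pickle.dump(p,open(n+"9.pkl","wb"))
s=ctrl.sense();print(s["tool_pos"],s["tool_rot"],s["force"],s["opening"])
E
```

```text
[ 557.30960636 -227.38559979  180.7253608 ] [ 0.70640503 -0.706383   -0.03186186  0.03161975] [-0.68902608  0.36432583 -0.68919263] 0.15435620782155463
```

View pics/wrist9.png

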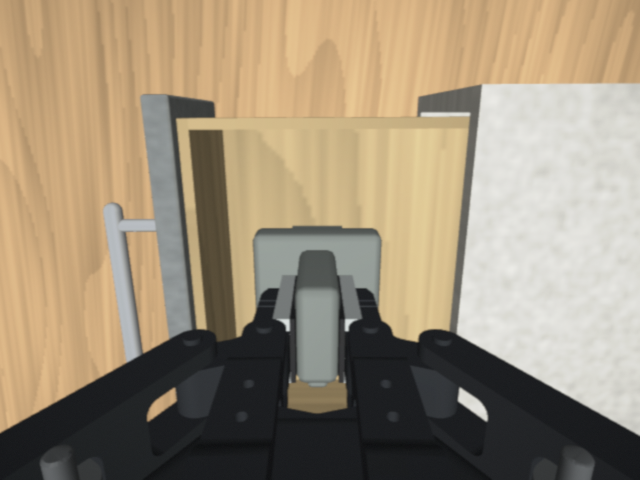

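Request:
move_arm:
  targets:
    - [0,0.7,0,0,0,0]
    - [0,0.9,0,0,0,0]
    - [0,0.9,0,0,0,0]
    - [0,0.6,0,0,0,0]
    - [0,0.3,0,0,0,0]

```text
time_s: 18.27
tool_pos: [556.4, -225.0, 76.5]
tool_rot: [0.707, -0.706, -0.032, 0.033]
force: [-0.6, 0.3, -2.1]
opening: 0.151
```

Request:
move_arm:
  targets:
    - [0,0.15,0,0,0,0]
    - [0,0.1,0,0,0,0]
    - [0,0.05,0,0,0,0]
    - [0,0,0,0,0,0]

```text
time_s: 18.6
tool_pos: [557.7, -227.1, 70.2]
tool_rot: [-0.706, 0.707, 0.033, -0.032]
force: [0.1, 0.7, 0.1]
opening: 0.158
```

Request:
move_arm:
  targets:
    - [0,0.07,0,0,0,0]
    - [0,0.04,0,0,0,0]
    - [0,0.03,0,0,0,0]
    - [0,0,0,0,0,0]

```text
time_s: 18.93
tool_pos: [557.3, -227.1, 65.2]
tool_rot: [-0.706, 0.706, 0.032, -0.032]
force: [-0.5, 0.6, -1.5]
opening: 0.161
```

Request:
move_arm:
  targets:
    - [0,0.02,0,0,0,0]
    - [0,0.015,0,0,0,0]
    - [0,0,0,0,0,0]

```text
time_s: 19.18
tool_pos: [557.5, -227.1, 64.6]
tool_rot: [-0.706, 0.706, 0.032, -0.032]
force: [0.3, 0.2, 3.6]
opening: 0.158
```

Light floor contact (3.6 N). Release and lift.

Request:
move_arm:
  targets:
    - [0,0,0,0,0,0]
    - [0,0,0,0,0,0]
  squeeze: 20

```text
time_s: 19.35
tool_pos: [557.5, -227.1, 64.6]
tool_rot: [-0.706, 0.706, 0.032, -0.032]
force: [-0.8, 1.1, 6.1]
opening: 0.155
```

Request:
move_arm:
  targets:
    - [0,0,0,0,0,0]
    - [0,0,0,0,0,0]
    - [0,0,0,0,0,0]
    - [0,0,0,0,0,0]
    - [0,0,0,0,0,0]
  claw: 0.55

```text
time_s: 19.77
tool_pos: [557.2, -227.0, 64.1]
tool_rot: [0.706, -0.706, -0.032, 0.032]
force: [-1.1, -1.2, 0.9]
opening: 0.446
```

Request:
move_arm:
  targets:
    - [0,-0.1,0,0,0,0]
    - [0,-0.3,0,0,0,0]
    - [0,-0.6,0,0,0,0]
    - [0,-0.8,0,0,0,0]
    - [0,-0.9,0,0,0,0]

```text
time_s: 20.18
tool_pos: [556.8, -226.8, 146.3]
tool_rot: [0.707, -0.706, -0.032, 0.032]
force: [0.2, 0.0, 0.5]
opening: 0.453
```

Request:
move_arm:
  targets:
    - [0,-0.9,0,0,0,0]
    - [0,-0.6,0,0,0,0]
    - [0,0,0,0,0,0]
  claw: 1

```text
time_s: 20.43
tool_pos: [558.6, -227.7, 194.9]
tool_rot: [-0.705, 0.708, 0.034, -0.03]
force: [1.1, 0.1, 0.3]
opening: 0.032
```

```bash
python3 - <<'E'
from plant import ctrl
import cv2,pickle
for n in("wrist","scene"):
    p=ctrl.capture(n); cv2.imwrite(f"pics/{n}10.png",p["image"]);pickle.dump(p,open(n+"10.pkl","wb"))
s=ctrl.sense();print(s["tool_pos"],s["tool_rot"],s["force"],s["opening"])
E
```

```text
[ 557.53927398 -227.18973317  191.05567966] [-0.70608958  0.70666127  0.0326102  -0.0316847 ] [-0.12410659  0.92210284  0.39664703] -0.0016932097479272986
```

View pics/wrist10.png

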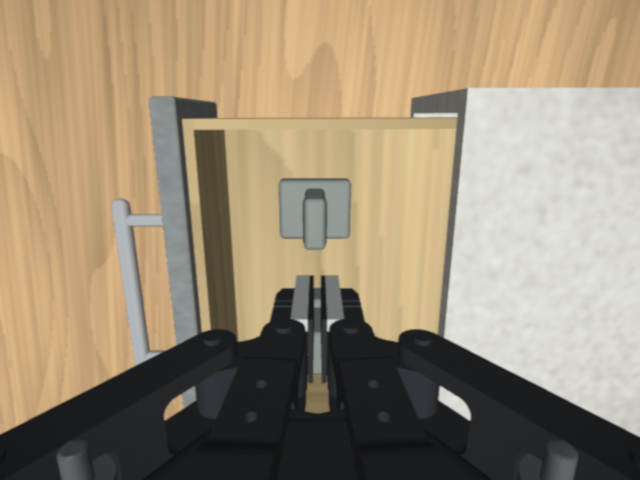

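Request:
move_arm:
  targets:
    - [-0.6,0,-0.3,0,0,0]
    - [-1,0,-0.3,0,0,0]
    - [-1,0,-0.3,0,0,0]
    - [-1,0,-0.3,0,0,0]
    - [-1,0,-0.3,0,0,0]

```text
time_s: 20.95
tool_pos: [422.2, -284.2, 189.2]
tool_rot: [0.707, -0.706, -0.032, 0.033]
force: [-0.0, 0.1, 0.2]
opening: 0.003
```

Request:
move_arm:
  targets:
    - [-0.8,0,-0.2,0,0,0]
    - [-0.4,0,0,0,0,0]
    - [0,0,0,0,0,0]

```text
time_s: 21.2
tool_pos: [386.6, -293.5, 189.8]
tool_rot: [0.707, -0.706, -0.031, 0.032]
force: [-0.5, -0.7, 1.3]
opening: 0.002
```

```bash
python3 - <<'E'
from plant import ctrl
import cv2,pickle
for n in("wrist","top","scene"):
    p=ctrl.capture(n); cv2.imwrite(f"pics/{n}11.png",p["image"]);pickle.dump(p,open(n+"11.pkl","wb"))
s=ctrl.sense();print(s["tool_pos"],s["tool_rot"],s["force"],s["opening"])
import numpy as np
th=0.094;ux=np.array([np.cos(th),np.sin(th)]);uy=np.array([-ux[1],ux[0]]);g=s["tool_pos"][:2];print(ux@g,uy@g)
E
```

```text
[ 389.34984125 -293.42367502  189.97498493] [ 0.70646563 -0.7062794  -0.0322675   0.03216406] [-0.77385107  0.37595834 -0.11246854] 0.0020619453071057565
360.0897353232367 -328.6732944092458
```

View pics/wrist11.png

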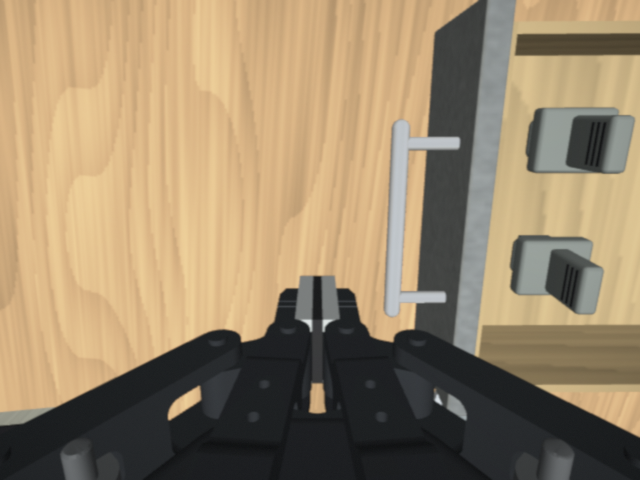

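View pics/top11.png

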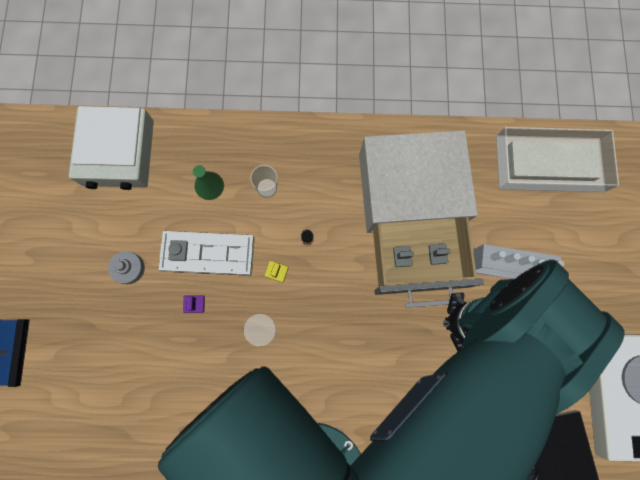

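Request:
move_arm:
  targets:
    - [0,0.7,0,0,0,0]
    - [0,1,0,0,0,0]
    - [0,1,0,0,0,0]
    - [0,0.8,0,0,0,0]
    - [0,0.4,0,0,0,0]

```text
time_s: 21.77
tool_pos: [388.8, -292.2, 70.2]
tool_rot: [0.707, -0.705, -0.032, 0.033]
force: [-0.8, 0.5, -0.5]
opening: 0.003
```

Request:
move_arm:
  targets:
    - [0.2,0,0,0,0,0]
    - [0.2,0,0,0,0,0]
    - [0.1,0,0,0,0,0]
    - [0,0,0,0,0,0]

```text
time_s: 22.1
tool_pos: [405.3, -292.7, 74.2]
tool_rot: [-0.706, 0.707, 0.033, -0.032]
force: [0.1, 0.6, -0.3]
opening: -0.001
```

```bash
python3 - <<'E'
from plant import ctrl
import cv2,pickle
for n in("wrist",):
    p=ctrl.capture(n); cv2.imwrite(f"pics/{n}12.png",p["image"]);pickle.dump(p,open(n+"12.pkl","wb"))
s=ctrl.sense();print(s["tool_pos"],s["tool_rot"],s["force"],s["opening"])
import numpy as np
th=0.094;ux=np.array([np.cos(th),np.sin(th)]);uy=np.array([-ux[1],ux[0]]);g=s["tool_pos"][:2];print(ux@g,uy@g)
E
```

```text
[ 404.75853908 -292.56112402   74.030664  ] [-0.70592103  0.70679622  0.03291956 -0.03210767] [-0.20589119  0.10754191  0.21300855] -0.003882773246304949
375.5113680756408 -329.26083686261
```

View pics/wrist12.png

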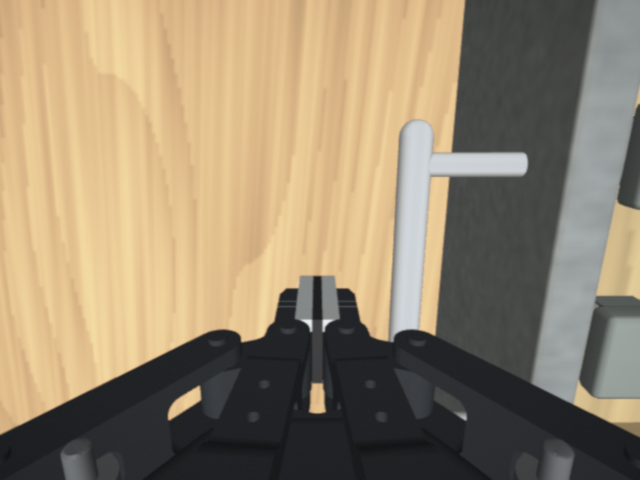

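Request:
move_arm:
  targets:
    - [0.08,0,0,0,0,0]
    - [0.08,0,0,0,0,0]
    - [0.08,0,0,0,0,0]
    - [0.08,0,0,0,0,0]
    - [0.08,0,0,0,0,0]

```text
time_s: 22.57
tool_pos: [415.8, -291.3, 73.3]
tool_rot: [-0.706, 0.706, 0.032, -0.032]
force: [-0.5, -0.5, 0.0]
opening: 0.005
```

Request:
move_arm:
  targets:
    - [0.09,0,0,0,0,0]
    - [0.1,0,0,0,0,0]
    - [0.1,0,0,0,0,0]
    - [0.1,0,0,0,0,0]
    - [0.1,0,0,0,0,0]

```text
time_s: 22.98
tool_pos: [430.4, -289.8, 73.1]
tool_rot: [0.706, -0.706, -0.032, 0.032]
force: [-0.2, -0.6, 0.8]
opening: 0.001
```

Request:
move_arm:
  targets:
    - [0.11,0,0,0,0,0]
    - [0.12,0,0,0,0,0]
    - [0.12,0,0,0,0,0]
    - [0.12,0,0,0,0,0]
    - [0.12,0,0,0,0,0]

```text
time_s: 23.4
tool_pos: [448.1, -288.1, 73.1]
tool_rot: [0.706, -0.706, -0.032, 0.032]
force: [-2.0, 0.0, 0.2]
opening: 0.003
```

```bash
python3 - <<'E'
from plant import ctrl
import cv2,pickle
for n in("wrist","top"):
    p=ctrl.capture(n); cv2.imwrite(f"pics/{n}13.png",p["image"]);pickle.dump(p,open(n+"13.pkl","wb"))
s=ctrl.sense();print(s["tool_pos"],s["tool_rot"],s["force"],s["opening"])
E
```

```text
[ 448.44543682 -288.26680599   73.16537905] [-0.70632254  0.70641481  0.03244945 -0.03214993] [0.30743904 0.10354103 0.18051021] -0.0005822268522028349
```

View pics/wrist13.png

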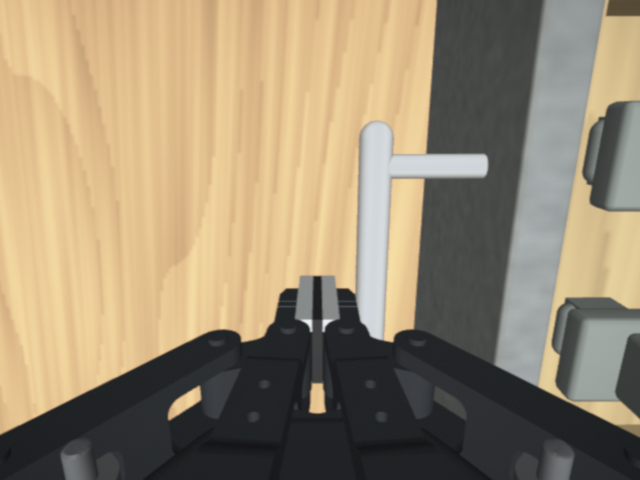

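View pics/top13.png

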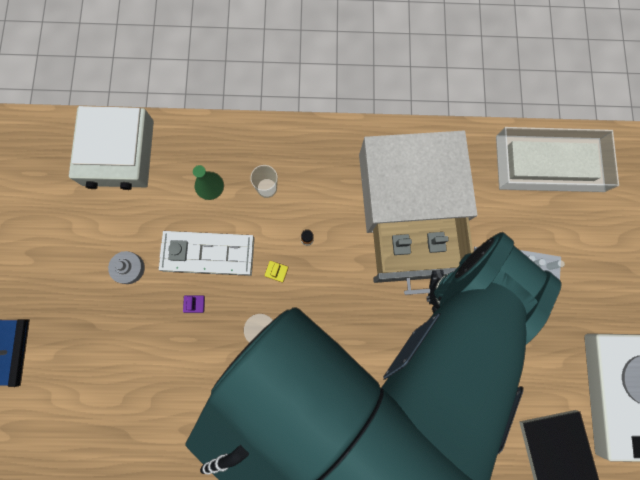

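Request:
move_arm:
  targets:
    - [0.08,0,0,0,0,0]
    - [0.1,0,0,0,0,0]
    - [0.12,0,0,0,0,0]
    - [0.12,0,0,0,0,0]
    - [0.12,0,0,0,0,0]

```text
time_s: 23.92
tool_pos: [464.3, -286.7, 73.1]
tool_rot: [0.706, -0.706, -0.032, 0.032]
force: [-1.6, 0.0, -0.2]
opening: 0.0
```

Request:
move_arm:
  targets:
    - [0.12,0,0,0,0,0]
    - [0.12,0,0,0,0,0]
    - [0.12,0,0,0,0,0]
    - [0.12,0,0,0,0,0]
    - [0.12,0,0,0,0,0]

```text
time_s: 24.33
tool_pos: [482.2, -285.1, 73.2]
tool_rot: [0.706, -0.706, -0.032, 0.032]
force: [-0.8, 0.5, -0.4]
opening: 0.003
```

Request:
move_arm:
  targets:
    - [0.12,0,0,0,0,0]
    - [0.12,0,0,0,0,0]
    - [0.12,0,0,0,0,0]
    - [0.12,0,0,0,0,0]
    - [0.12,0,0,0,0,0]

```text
time_s: 24.75
tool_pos: [500.1, -283.4, 73.2]
tool_rot: [0.706, -0.706, -0.032, 0.032]
force: [-1.1, 0.6, 0.5]
opening: -0.001
```

Request:
move_arm:
  targets:
    - [0.12,0,0,0,0,0]
    - [0.12,0,0,0,0,0]
    - [0.12,0,0,0,0,0]
    - [0.12,0,0,0,0,0]
    - [0.12,0,0,0,0,0]

```text
time_s: 25.17
tool_pos: [518.1, -281.8, 73.2]
tool_rot: [0.706, -0.706, -0.032, 0.032]
force: [-1.2, 0.1, 0.1]
opening: -0.002
```

Request:
move_arm:
  targets:
    - [0.12,0,0,0,0,0]
    - [0.12,0,0,0,0,0]
    - [0.12,0,0,0,0,0]
    - [0.12,0,0,0,0,0]
    - [0.1,0,0,0,0,0]

```text
time_s: 25.58
tool_pos: [535.5, -280.2, 73.2]
tool_rot: [-0.706, 0.706, 0.032, -0.032]
force: [-1.4, -0.0, 0.0]
opening: -0.001
```

```bash
python3 - <<'E'
from plant import ctrl
import cv2,pickle
for n in("wrist","top"):
    p=ctrl.capture(n); cv2.imwrite(f"pics/{n}14.png",p["image"]);pickle.dump(p,open(n+"14.pkl","wb"))
s=ctrl.sense();print(s["tool_pos"],s["tool_rot"],s["force"],s["opening"])
E
```

```text
[ 535.66281181 -280.3847885    73.20774612] [-0.70626105  0.70648123  0.0324236  -0.03206728] [-0.49798091  0.31621578 -0.56559255] 0.0022811449317914605
```

View pics/wrist14.png

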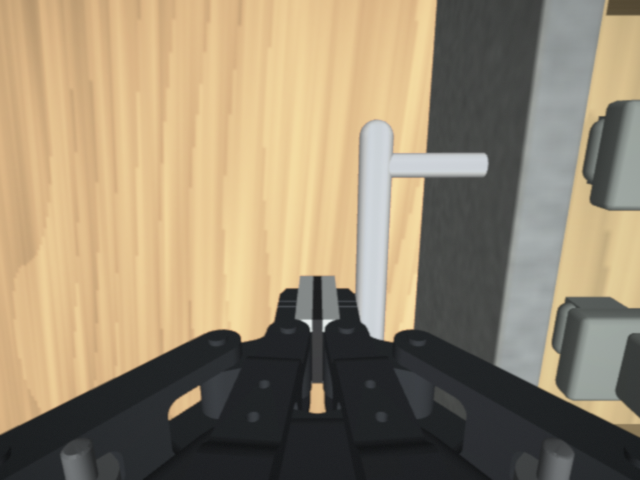

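View pics/top14.png

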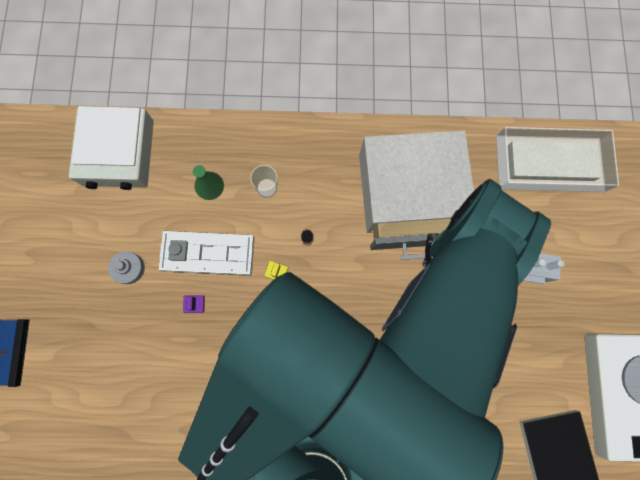

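Request:
move_arm:
  targets:
    - [0.08,0,0,0,0,0]
    - [0.1,0,0,0,0,0]
    - [0.1,0,0,0,0,0]
    - [0.1,0,0,0,0,0]
    - [0.1,0,0,0,0,0]

```text
time_s: 26.1
tool_pos: [549.7, -279.0, 73.2]
tool_rot: [-0.706, 0.706, 0.032, -0.032]
force: [-1.0, 0.3, 1.3]
opening: -0.003
```

Request:
move_arm:
  targets:
    - [0.09,0,0,0,0,0]
    - [0.08,0,0,0,0,0]
    - [0.07,0,0,0,0,0]
    - [0.06,0,0,0,0,0]
    - [0.06,0,0,0,0,0]

```text
time_s: 26.52
tool_pos: [560.3, -278.0, 73.2]
tool_rot: [-0.706, 0.706, 0.032, -0.032]
force: [-0.7, -0.1, 0.7]
opening: 0.003
```

Request:
move_arm:
  targets:
    - [0.06,0,0,0,0,0]
    - [0.06,0,0,0,0,0]
    - [0.06,0,0,0,0,0]
    - [0.06,0,0,0,0,0]
    - [0.06,0,0,0,0,0]

```text
time_s: 26.93
tool_pos: [569.3, -277.2, 73.2]
tool_rot: [0.706, -0.706, -0.032, 0.032]
force: [-0.9, -0.7, 1.4]
opening: 0.002
```

Request:
move_arm:
  targets:
    - [0.05,0,0,0,0,0]
    - [0.05,0,0,0,0,0]
    - [0.05,0,0,0,0,0]
    - [0.05,0,0,0,0,0]

```text
time_s: 27.27
tool_pos: [572.3, -276.8, 73.0]
tool_rot: [-0.706, 0.707, 0.03, -0.034]
force: [-28.0, -3.6, 13.8]
opening: -0.001
```

```bash
python3 - <<'E'
from plant import ctrl
import cv2,pickle
for n in("wrist",):
    p=ctrl.capture(n); cv2.imwrite(f"pics/{n}15.png",p["image"]);pickle.dump(p,open(n+"15.pkl","wb"))
s=ctrl.sense();print(s["tool_pos"],s["tool_rot"],s["force"],s["opening"])
E
```

```text
[ 572.2047782  -276.79333998   72.99588144] [-0.70615423  0.7066221   0.02956071 -0.03402306] [-21.06895943  -2.8332322   12.74939566] -0.001196056295123298
```

View pics/wrist15.png

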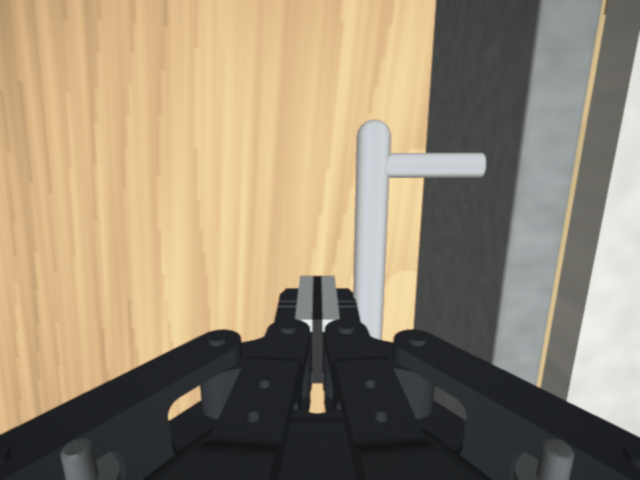

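Request:
move_arm:
  targets:
    - [-0.1,0,0,0,0,0]
    - [-0.2,0,0,0,0,0]
    - [-0.4,0,0,0,0,0]
    - [-0.6,0,0,0,0,0]
    - [-0.8,0,0,0,0,0]

```text
time_s: 27.73
tool_pos: [512.5, -282.3, 73.0]
tool_rot: [-0.706, 0.706, 0.033, -0.032]
force: [-0.4, -0.2, 0.2]
opening: -0.003
```

Request:
move_arm:
  targets:
    - [-0.3,-0.9,0,0,0,0]
    - [0,-1,0,0,0,0]
    - [0,-1,0,0,0,0]
    - [0,-0.7,0,0,0,0]
    - [0,0,0,0,0,0]

```text
time_s: 28.15
tool_pos: [504.7, -284.2, 185.5]
tool_rot: [-0.705, 0.708, 0.034, -0.03]
force: [-0.1, 0.5, 0.4]
opening: -0.001
```

```bash
python3 - <<'E'
from plant import ctrl
import cv2,pickle
for n in("wrist","top","scene"):
    p=ctrl.capture(n); cv2.imwrite(f"pics/{n}16.png",p["image"]);pickle.dump(p,open(n+"16.pkl","wb"))
s=ctrl.sense();print(s["tool_pos"],s["tool_rot"],s["force"],s["opening"])
E
```

```text
[ 503.26993446 -283.08208894  180.68997275] [ 0.70644003 -0.70630823 -0.03220633  0.03215456] [-0.57645223 -0.15427714  0.48887477] 0.0013855688465476592
```

View pics/wrist16.png

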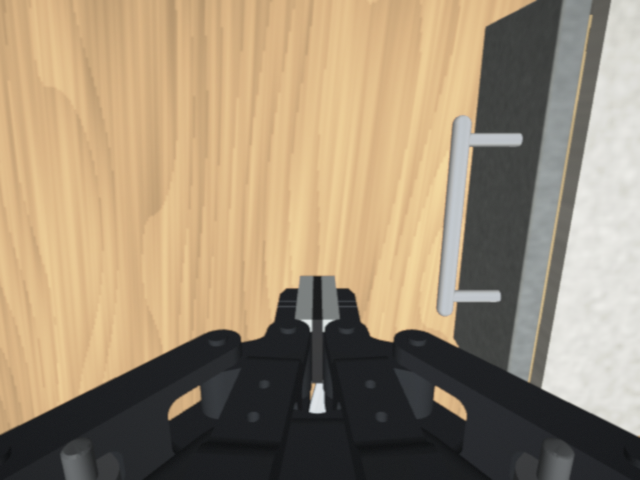

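View pics/top16.png

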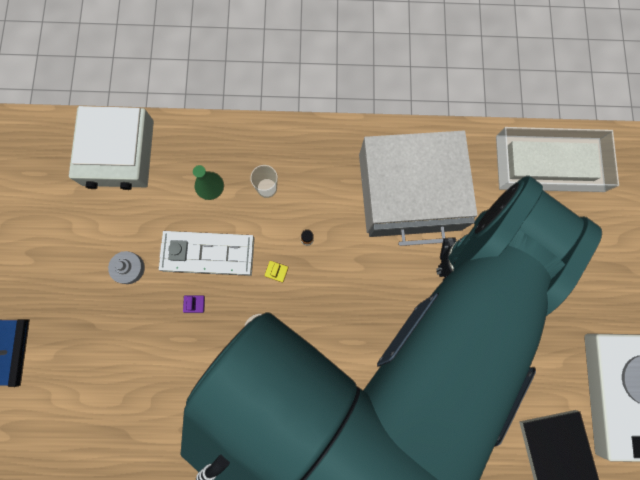

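View pics/scene16.png

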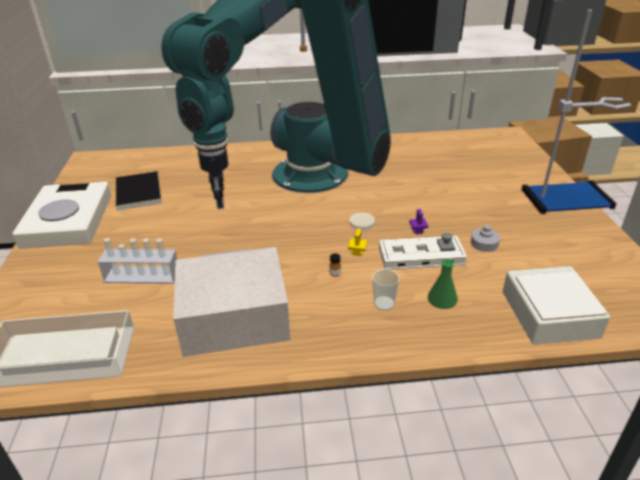

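```bash
python3 - <<'E'
from h import *;import cv2
p=load("wrist16.pkl")
cv2.imwrite("pics/w16c.png",cv2.resize(p["image"][0:200,430:640],None,fx=3.8,fy=3,interpolation=cv2.INTER_CUBIC))
th=0.094;ux=np.array([np.cos(th),np.sin(th)]);uy=np.array([-ux[1],ux[0]])
for n,c,z in [("handle",(455,200),86),("panel outer top",(540,200),112),("panel back",(562,200),112),("lining end",(566,200),112),("roof",(576,200),124),("unit front low",(566,200),110)]:
    q=ray(p,*c,z);print(n,z,(ux@q[:2]).round(1),(uy@q[:2]).round(1))
p=load("wrist13.pkl")
E
```

```text
handle 86 562.4 -313.5
panel outer top 112 600.4 -308.2
panel back 112 612.7 -308.3
lining end 112 614.9 -308.3
roof 124 612.5 -305.7
unit front low 110 616.2 -308.7
```

View pics/w16c.png

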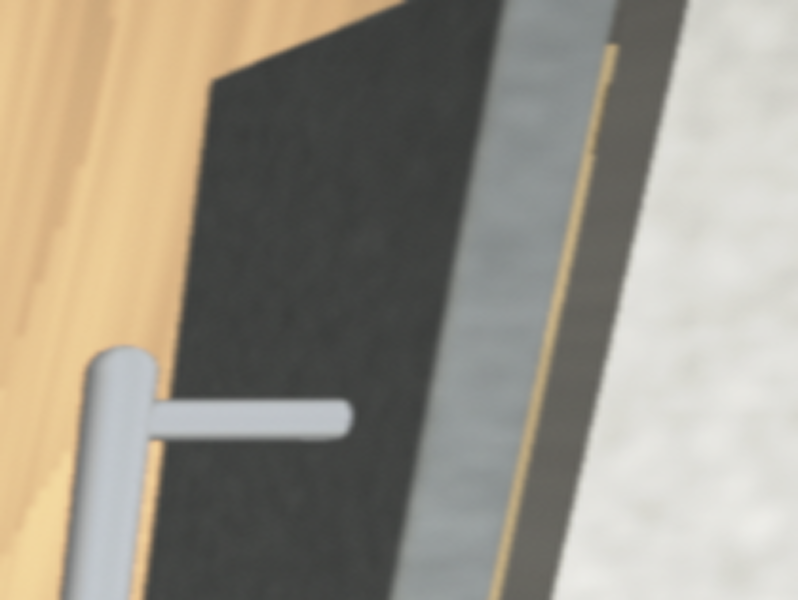

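```bash
python3 - <<'E'
from plant import ctrl
print(ctrl.sense()["time_s"]);print(ctrl.sign_off())
E
```

```text
28.3
the job is handed in; nothing more can be done
None
```

I pulled both grey paddle modules straight up out of the dock, stood them about 90 mm apart on the drawer floor, and pushed the drawer shut by its handle. The job was handed in at 28.3 s.

**Drawer:** It met its end stop at about 28 N. With the arm backed away, the back of the front panel lined up with the front of the unit to within about 1 mm, against a camera accuracy of about 2 mm.

**Modules:** Both stood upright in the last pictures that showed them, with about 60 mm of drawer travel used and again with about 35 mm left. The last stretch was slow, about 18 mm/s at the stop. I could not see inside once the drawer was shut, so that they are still standing is inferred.

**Rest of the bench:** The last top and scene pictures show the round-headed module still in the dock. The yellow and purple look-alikes, jar, beaker, flask and burner look where they were. The arm partly hid the dish and rack in the top view, but both look unmoved in the scene view. The gripper was clear of everything at the end.

**Checks that disagreed:** The drawer floor was about 6 mm higher than I first estimated, so the first module was pressed down briefly at about 43 N through the grip before I eased off. It stood fine afterwards, and the second touched down at about 4–6 N.

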